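# Level the pine camera shelf and press the spirit level home

## Robot

A 7-joint arm with a two-finger parallel gripper is mounted at the origin on the work surface. World frame = base frame: x ahead of the robot, y to its left, z up, the work surface at z = 0. Lengths are in m, angles in rad, forces in N, time in s.
With the tool pointing down it reaches from about 0.425 to 0.8 m from the base axis. Payload 8.3 kg.
Tool frame: the origin (TCP) lies on the centre line of the jaws, within the pads' length; the fingertips stand 25 mm ahead of it and the grasp point (between the pads) lies 6 mm ahead of it (env.nose_length is the distance from the TCP to the fingertips, in m); x points along the fingers, y is the direction in which the jaws open and shut, and the axes are right-handed (so a half turn about x gives the same grasp; the last joint's range is limited). The gripper opens to 85 mm and grips with 20 to 120 N. Pads are 22 mm wide; open, the fingers measure 114 mm over their backs; the gripper's body (76 mm by 85 mm) begins 54 mm behind the grasp point. The pads swing forward as they close: fully open they stand 13 mm farther back than shut.
Start: joints at [1.203, 0.383, 0.016, 1.37, -0.006, 1.388, -0.046], TCP at [0.188, -0.596, 0.256] pointing down, gripper open.
Joint ranges: [-2.95, 2.95], [-0.25, 2.06], [-1.52, 1.56], [0.18, 2.33], [-1.44, 4.58], [0.02, 2.06], [-3.01, 3.01]. Speed limits (rad/s): [2.39, 2.39, 3.01, 3.01, 3.14, 3.14, 3.14].

## Interface

Orientations are given as a 3x3 rotation matrix whose columns are the frame's x, y, z axes.
In Python, from workcell import env gives the robot as it stands.
- The arm moves only by the tool step_arm, never from a script. Its argument "plan" is one flat list of numbers, 6 for each row, row after row: the shift along the tool's x, y, z in cm, then the turn, a rotation vector about the tool's x, y, z in degrees. In form: [tx, ty, tz, ax, ay, az, tx, ty, tz, ax, ay, az, ...]. A call has 1 to 8 rows; each row shifts and turns the commanded pose from where the row before left it, along the tool's axes as they then stand; what a row does not reach is not made up. A row lasts 1/10 s, in which the tool goes at most 50 mm and 8.59 degrees, less where a joint would pass 70% of its speed; a pose out of reach is approached as far as the arm can. A call is refused whole if a number of a shift passes 5 or a number of a turn 8.59, either way. A call with a gripper value outside its range is refused whole. "gripper" is the closure, from -1 (fully open) to 1 (shut), set as the call begins (left out, the last holds). The fingers move at their own pace and stop on an object; "force" is the grip in N (left out, the last holds). Time passes only in rows, so rows that do not move let the fingers close. It gives the time, the measured TCP pose, the force and the opening at its end, in the units of the state.
- env.read_state(): the state, without advancing time (a new reading comes with each control period).
- env.get_image(name): name is "side" or "top" or "wrist"; returns the picture (384x512x3 uint8, red, green, blue); there is no depth.
- env.camera_model(name): a dict with "intrinsics" (3x3 intrinsics, pixels), "extrinsics" (4x4, takes a point from world to camera coordinates). Camera axes: x right, y down, z forward; pixel columns grow to the right and rows downward; lengths in m; the calibration is good to about 2 mm. A picture is of the moment at which its call begins: read the wrist's pose just before it. camera_model takes no time and is no camera call; for the wrist camera it gives the pose at the moment of the call.
- env.hand_in(): hands the job in, once; it reports no verdict.
Trained networks look in the newest picture that a camera, given by its name, has taken for a name from the list of things; names that differ only in an ending like _2 or _b are one class to them, and where a whole thing is asked for, a point or a joint stands for the part that bears it (a point fixed in the world has none). Each returns a list of dicts, best first, with "confidence" (0 to 1); they miss things now and then, are a little off and sometimes report something else, mostly with a low value. They report only what shows in the picture. A call takes as long as a camera call. They do not tell look-alikes from the thing itself.
- env.search_frame(camera, target): "position" ([column, row] in pixels, amid what is visible of it).
- env.cut_out(camera, target): "region" (384x512 bool, what is visible of it) and "position" ([column, row] in pixels, amid what is visible of it).
- env.landmark_of(camera, target): "position" ([column, row] in pixels: a listed point, or the origin of a listed thing).
The state is a dict: "time": time; "qpos": joint angles; "joint_vel": joint speeds; "joint_efforts": joint torques, N m; "eef_pos": TCP position; "orientation": TCP orientation; "contact_force": force on the tool from outside, world axes, zero at the start; "wrist_torque": the same for the moment, N m; "gripper_width": finger opening in m.
Only numpy, scipy, OpenCV 4.12 (cv2) and the standard library are available. Lean on these libraries where they do the work, as an engineer would, in place of code of your own. Each camera call takes 0.05 s, during which the arm holds its last target. There are 200 camera calls.

## Task

Set the spirit level upright and lengthwise on the narrow raised rail along the front of the little pine shelf and let go of it, then turn the black bar knob of the shelf's levelling foot until the bubble sits centred between the two black lines. Finish by pressing down on top of the level with the fingers, with steady pressure of about 10 N, holding it against the rail with the bubble still centred: the job ends while you are pressing, so do not let go or back away. Leave the camera cage, prism, lens cap, bottle, lens and case where they are.

Things in the scene. Friction and masses are not known exactly. Their poses are not given: they have to be found in the camera images.
- level: the spirit level: an aluminium bar 150 mm long (its x), 24 wide (its y), 32 tall (its z, up), 0.35 kg, green glass vial flush in the middle of its flat top; all of the top is solid and may be pressed. Origin at the centre of its underside. Starts upright on the desk left of the shelf, its length roughly along world y. Works either way round.
- bubble (a joint): displacement in m of the pale bubble (11 mm long) along the level's own x from the middle of the vial; 0 = centred between the two black lines, which lie 7.5 mm either side of the middle; at most 0.02 either way. The bubble runs towards the higher end, 0.45 mm for each 0.001 rad of slope, and settles within 1.5 s
- rail_mid (a point): middle of the top face of the narrow rail along the shelf's front edge: 30 mm wide (x of this frame, pointing away from the robot), 270 mm long (y, towards the shelf's left end), 14 mm above the board, top about 107 mm above the desk; z is the rail's normal. Its right end starts too low, by a slope of 0.012 to 0.028 rad
- deck: the shelf's pine board (200 x 360 mm) with rail, turntable and camera in one piece; tips about the trestle at its left end, keeps its slope by itself, hardly yields when pressed. Origin on the pivot, 35 mm below the rail's top, 140 mm left of its middle; axes as rail_mid. The camera's lens comes to 87 mm behind the rail's centre line, its top stands 70 mm above the rail's top
- knob_grip (a point): centre of the black bar knob on top of the levelling foot's steel stem, past the rail's right end, 175 mm from rail_mid seen from above. Bar 46 mm long (x of this frame), 14 thick (y), 28 tall (z, up; 14 above and below this point, which is 138 mm above the desk). It turns about the vertical and neither rises nor sinks
- knob: the levelling foot's turning stem and knob; origin on the desk, on its axis. Friction 0.12 N m; stays where it is left. Clockwise from above raises the shelf's right end: 0.020 rad of slope per rad turned, which shifts the bubble 9 mm towards the right end. 0.6 to 1.4 rad clockwise are needed; its stop is 1.2 rad beyond level
- cage: the black aluminium camera cage, an open rectangular frame 120 x 40 x 75 mm, standing on the desk left of the shelf; it and the level swap places (nearer or farther from the robot); a bystander; origin at the centre of its underside
- prism: the upright three-sided glass prism, 60 mm tall, about 33 mm wide, at the back of the shelf's left end; a bystander; origin at the centre of its underside
- rear_cap: the grey plastic lens rear cap, a disc 62 mm across and 19 mm tall, lying at the back of the shelf's right end; a bystander; origin at the centre of its underside
- bottle: the closed stainless bottle, 66 mm across, 200 mm tall, on the desk right of the shelf; a bystander; origin at the centre of its underside
- lens: a black lens standing on the desk, 68 mm across, 62 mm tall, right of the shelf; a bystander; origin at the centre of its underside
- card_case: a flat grey case 70 x 50 x 16 mm on the desk, right of the shelf; a bystander; origin at the centre of its underside
Mind the look-alikes: they are no part of the job. What is meant by the level is not pink or red, and is the smaller of those in its own colour.

How it is judged:
By the outcome, as a careful person would: the job done as asked, in the order asked, and still so for the second after the job is handed in, while the arm keeps its last pose, push and grip.
It also fails if it takes over 54 s, if anything falls off the work surface, if the arm or the gripper's body presses on something with over 40 N, if the wrist force passes 120 N, or if a joint passes its speed limit or range.

## Working session

There is one attempt and no reset: what is moved stays moved. The work goes in short steps, Python scripts to look and compute and a tool call to move; the robot and the scene stay as the last step left them, time stands still between calls to the robot, and variables do not carry over. Pictures are saved under pics/ and viewed, about 8 in all and at most 12, crops included, and the job is handed in when it is done.

Besides the shell and the picture viewer there is one more tool, called after "Call:" in YAML: its name, and indented under it one key for each argument. step_arm: Moves the arm, as the interface text tells. Its arguments: {"type":"object","properties":{"plan":{"type":"array"},"gripper":{"type":"number"},"force":{"type":"number"}},"required":["plan"]}

```bash
ls; mkdir -p pics; cat > h.py <<'E'
import numpy as np, cv2
from workcell import env
def shot(c,name=None):
    im=np.asarray(env.get_image(c)); 
    if name: cv2.imwrite(f'pics/{name}.png',im[:,:,::-1])
    return im
def ray(cam,px):
    m=env.camera_model(cam);K=np.array(m['intrinsics']);E=np.array(m['extrinsics']);R,t=E[:3,:3],E[:3,3]
    d=R.T@np.linalg.solve(K,[px[0],px[1],1]);return -R.T@t,d/np.linalg.norm(d)
def atz(cam,px,z):
    o,d=ray(cam,px);return o+d*(z-o[2])/d[2]
def tri(c1,p1,c2,p2):
    o1,d1=ray(c1,p1);o2,d2=ray(c2,p2)
    s=np.linalg.lstsq(np.c_[d1,-d2],o2-o1,rcond=None)[0]
    a,b=o1+s[0]*d1,o2+s[1]*d2;return (a+b)/2,np.linalg.norm(a-b)
def proj(cam,P):
    m=env.camera_model(cam);p=np.array(m['intrinsics'])@(np.array(m['extrinsics'])@np.r_[P,1])[:3];return p[:2]/p[2]
E
python3 - <<'E'
from h import *
np.set_printoptions(precision=4,suppress=True)
s=env.read_state();print(s['time'],s['eef_pos'],s['orientation'],s['gripper_width'],env.nose_length)
ims=[shot(c,c+'0') for c in('side','top')]
for c in('side','top'):
    o,d=ray(c,[256,192]);print(c,o,d)
    for t in('level','rail_mid','knob_grip','cage','deck','bottle'):
        print(c,t,[(np.round(r['position'],1),round(r['confidence'],2)) for r in env.landmark_of(c,t)])
E
```

```text
pics
0.0 [ 0.1875 -0.5957  0.2553] [[-0.0006  0.3002 -0.9539]
 [ 0.0019 -0.9539 -0.3002]
 [-1.     -0.002   0.    ]] 0.08558107115794532 0.025
side [0.1524 0.9403 0.9241] [ 0.2828 -0.7247 -0.6283]
side level [(array([167.1, 331.4]), 0.82), (array([249.5, 303.8]), 0.77), (array([293.3, 270.8]), 0.74), (array([254.1, 372.9]), 0.7)]
side rail_mid [(array([250.7, 187.2]), 0.94)]
side knob_grip [(array([265.6, 142.4]), 0.55)]
side cage [(array([188.1, 277.6]), 0.62), (array([227.8, 159.6]), 0.62), (array([266.3, 151.5]), 0.35)]
side deck [(array([221.6, 218.7]), 0.94)]
side bottle [(array([288.4, 142.2]), 0.78)]
top [0.2107 0.0122 1.5122] [ 0.2062 -0.0113 -0.9784]
top level [(array([144.4, 186. ]), 0.89), (array([217.6, 239.5]), 0.73), (array([138.8, 246.2]), 0.71), (array([180.9, 219.4]), 0.69), (array([265.9, 182.4]), 0.68)]
top rail_mid [(array([265.4, 183.1]), 0.56), (array([311.4, 173.4]), 0.28)]
top knob_grip [(array([312.4, 173.7]), 0.48)]
top cage [(array([185.7, 176.8]), 0.88), (array([292.8, 149. ]), 0.59)]
top deck []
top bottle [(array([364.1, 184.9]), 0.66)]
```

```bash
python3 - <<'E'
import cv2
a=cv2.imread('pics/top0.png')[100:300,100:400];b=cv2.imread('pics/side0.png')
cv2.imwrite('pics/t0.png',cv2.resize(a,(800,533),interpolation=cv2.INTER_CUBIC))
cv2.imwrite('pics/s0.png',cv2.resize(b,(800,600),interpolation=cv2.INTER_CUBIC))
E
```

```text
(no output)
```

View pics/t0.png

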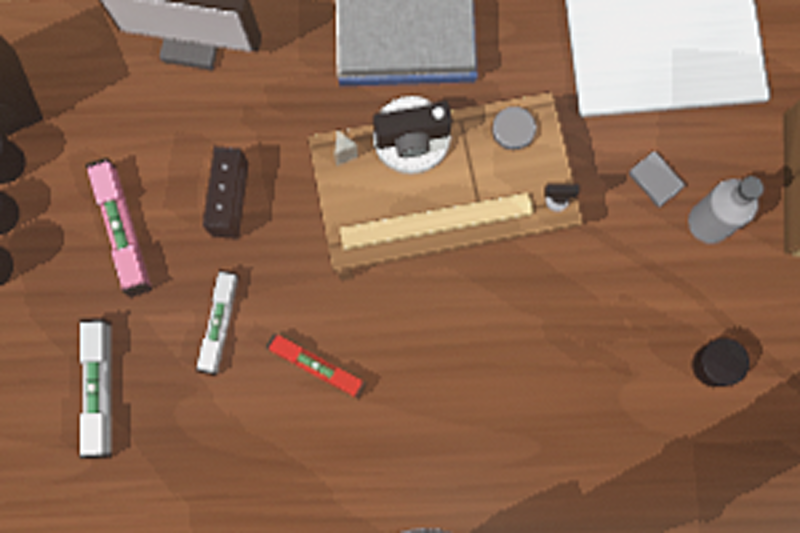

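View pics/s0.png

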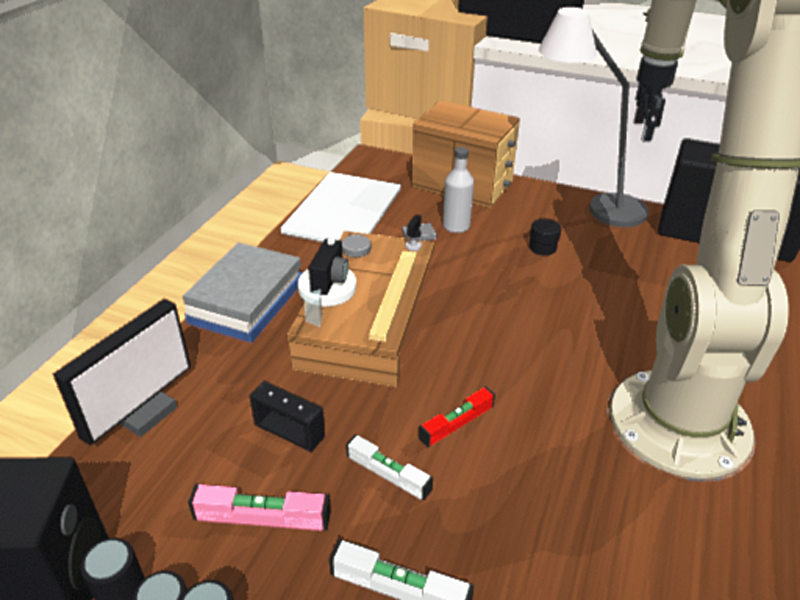

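The top view shows the small white level at pixel (181,221). The pink level, the red one and the larger white one are the look-alikes. The rail runs from about (228,190) to (300,177), the knob is at (311,172), and the cage is behind the level at (185,172).

```bash
python3 - <<'E'
from h import *
np.set_printoptions(precision=4,suppress=True)
def near(L,p,r=15): 
    L=[x for x in L if np.hypot(*(np.array(x['position'])-p))<r]; return L[0] if L else None
im=cv2.imread('pics/top0.png'); 
for nm,p,z in(('level',(181,220),.032),('rail_mid',(265,183),.107),('knob_grip',(311,172),.152)):
    r=near(env.cut_out('top',nm),p,25)
    if r is None: print(nm,'none');continue
    reg=np.array(r['region'],np.uint8); 
    c=cv2.minAreaRect(np.argwhere(reg)[:,::-1].astype(np.float32)); box=cv2.boxPoints(c)
    P=np.array([atz('top',q,z) for q in box]); print(nm,reg.sum(),c,'centre',atz('top',c[0],z),'\n',P[:,:2])
print('tri level',tri('top',(180.9,219.4),'side',(249.5,303.8)))
print('tri rail',tri('top',(265.4,183.1),'side',(250.7,187.2)))
print('tri knob',tri('top',(312.4,173.7),'side',(265.6,142.4)))
# colour: rail
hsv=cv2.cvtColor(im,cv2.COLOR_BGR2HSV); print('hsv rail',hsv[183,265],'board',hsv[170,250],'level',hsv[235,178])
def box(mask,p,z,n):
    k,l=cv2.connectedComponents(mask.astype(np.uint8)); i=l[p[1],p[0]]
    c=cv2.minAreaRect(np.argwhere(l==i)[:,::-1].astype(np.float32)); b=cv2.boxPoints(c); P=np.array([atz('top',q,z) for q in b])[:,:2]
    print(n,(l==i).sum(),'centre',atz('top',c[0],z),P, [np.linalg.norm(P[j]-P[j-1]) for j in range(2)])
    e=P[1]-P[0];f=P[2]-P[1];e=e if np.hypot(*e)>np.hypot(*f) else f; print('yaw',np.degrees(np.arctan2(e[1],e[0])))
g=hsv.astype(int)
box((g[...,2]>200)&(g[...,1]<140)&(abs(g[...,0]-g[183,265,0])<6),(265,183),.107,'rail')
w=(g[...,1]<40)&(g[...,2]>150)|((g[...,0]>45)&(g[...,0]<90)&(g[...,1]>60))
box(w,(178,235),.032,'level')
E
```

```text
level 283 ((181.08428955078125, 220.63482666015625), (7.795130252838135, 38.52592849731445), 12.994616508483887) centre [0.4208 0.286  0.032 ] 
 [[0.3535 0.3167]
 [0.4974 0.2841]
 [0.4894 0.2547]
 [0.3458 0.2879]]
rail_mid 4683 ((265.7688903808594, 163.67413330078125), (59.42128372192383, 95.57612609863281), 79.5625228881836) centre [ 0.6139 -0.0446  0.107 ] 
 [[ 0.7017  0.1504]
 [ 0.7584 -0.2099]
 [ 0.528  -0.2353]
 [ 0.4752  0.1142]]
knob_grip none
tri level (array([ 0.4247,  0.2916, -0.0001]), np.float64(0.011297263341268972))
tri rail (array([ 0.548 , -0.0401,  0.087 ]), np.float64(0.008087460879725167))
tri knob (array([ 0.5658, -0.2106,  0.1393]), np.float64(0.010041285961073815))
hsv rail [ 19  84 234] board [ 15 113 198] level [  0   2 234]
rail 544 centre [ 0.5432 -0.0311  0.107 ] [[ 0.5371  0.1022]
 [ 0.5785 -0.1612]
 [ 0.5492 -0.1648]
 [ 0.5082  0.0975]] [np.float64(0.02931587392588889), np.float64(0.26656786782381636)]
yaw -81.06130137633696
level 232 centre [0.4215 0.2866 0.032 ] [[0.3566 0.3156]
 [0.4948 0.2847]
 [0.4875 0.2572]
 [0.3495 0.2885]] [np.float64(0.027992274851307952), np.float64(0.14157560590010473)]
yaw -12.585763515188802
```

```bash
cat >> h.py <<'E'
from scipy.spatial.transform import Rotation as Ro
def down(yaw,R0=None):
    """tool pointing down, tool y at world angle yaw (deg)"""
    a=np.radians(yaw);y=np.array([np.cos(a),np.sin(a),0]);x=np.array([0,0,-1.]);return np.c_[x,y,np.cross(x,y)]
def plan(p1,yaw1,n=None,cyl=False,R1=None,vmax=4.9,wmax=8.3,p0=None,R0=None):
    s=env.read_state();p=np.array(s['eef_pos'] if p0 is None else p0,float);R=np.array(s['orientation'] if R0 is None else R0)
    R1=down(yaw1) if R1 is None else R1; p1=np.array(p1,float)
    rv=Ro.from_matrix(R.T@R1).as_rotvec(); 
    L=np.linalg.norm(p1-p)
    if cyl:
        a0,a1=np.arctan2(p[1],p[0]),np.arctan2(p1[1],p1[0]);r0,r1=np.hypot(*p[:2]),np.hypot(*p1[:2]);L=np.hypot(abs(a1-a0)*max(r0,r1),np.hypot(r1-r0,p1[2]-p[2]))
    n=n or int(np.ceil(max(L*100/vmax,np.degrees(np.linalg.norm(rv))/wmax,1)))
    Rs=R.copy();out=[];q0=p.copy()
    for i in range(1,n+1):
        f=i/n
        if cyl:
            a=a0+(a1-a0)*f;r=r0+(r1-r0)*f;t=np.array([r*np.cos(a),r*np.sin(a),q0[2]+(p1[2]-q0[2])*f])
        else: t=q0+(p1-q0)*f
        Rt=Rs@Ro.from_rotvec(rv*f).as_matrix()
        d=np.round(R.T@(t-p)*100,2);w=np.round(np.degrees(Ro.from_matrix(R.T@Rt).as_rotvec()),1)
        p=p+R@d/100;R=R@Ro.from_rotvec(np.radians(w)).as_matrix();out.append([float(v)+0 for v in np.r_[d,w]])
    for k in range(0,n,8): print('[',', '.join('%g'%v for r in out[k:k+8] for v in r),']')
    print('end',p.round(4),'rows',n); return p,R
def st():
    s=env.read_state();R=np.array(s['orientation']);print('t %.2f'%s['time'],np.round(s['eef_pos'],4),'yaw %.2f'%np.degrees(np.arctan2(R[1,1],R[0,1])),'xdir',R[:,0].round(4),'F',np.round(s['contact_force'],2),'w %.4f'%s['gripper_width'],'q',np.round(s['qpos'],2))
E
python3 - <<'E'
from h import *
p,R=plan([.55*np.cos(-.7),.55*np.sin(-.7),.30],-40,cyl=True)
p,R=plan([.4215,.2866,.25],34,cyl=True,p0=p,R0=R)
p,R=plan([.4215,.2866,.20],77.4,p0=p,R0=R)
E
```

```text
[ -0.55, -1.09, -4.35, -4.1, 0, 0, -0.54, -1.09, -4.29, -4, 0, 0, -0.55, -1.08, -4.22, -4.1, 0, 0, -0.54, -1.09, -4.15, -4.1, 0, 0, -0.55, -1.07, -4.09, -4, 0, 0, -0.55, -1.08, -4.02, -4.1, 0, 0, -0.54, -1.07, -3.96, -4.1, 0, 0, -0.55, -1.07, -3.89, -4, 0, 0 ]
end [ 0.4207 -0.3543  0.3   ] rows 8
[ 0.33, -0.47, -4.73, -4.9, 0, 0, 0.34, -0.47, -4.7, -5, 0, 0, 0.33, -0.47, -4.68, -4.9, 0, 0, 0.34, -0.46, -4.66, -4.9, 0, 0, 0.33, -0.48, -4.63, -5, 0, 0, 0.33, -0.47, -4.61, -4.9, 0, 0, 0.34, -0.47, -4.59, -5, 0, 0, 0.33, -0.47, -4.56, -4.9, 0, 0 ]
[ 0.33, -0.47, -4.54, -4.9, 0, 0, 0.34, -0.47, -4.52, -5, 0, 0, 0.33, -0.47, -4.49, -4.9, 0, 0, 0.33, -0.47, -4.47, -4.9, 0, 0, 0.34, -0.48, -4.45, -5, 0, 0, 0.33, -0.47, -4.42, -4.9, 0, 0, 0.34, -0.47, -4.4, -4.9, 0, 0 ]
end [0.4215 0.2866 0.25  ] rows 15
[ 0.83, 0, 0, -7.2, 0, 0, 0.84, 0, 0, -7.3, 0, 0, 0.83, 0, 0, -7.2, 0, 0, 0.83, 0, 0, -7.3, 0, 0, 0.83, 0, 0, -7.2, 0, 0, 0.84, 0, 0, -7.2, 0, 0 ]
end [0.4215 0.2866 0.2   ] rows 6
```

Call:
step_arm:
  plan: [-0.5,-1.1,-4.3,-4.1,0,0,-0.5,-1.1,-4.3,-4,0,0,-0.6,-1.1,-4.2,-4.1,0,0,-0.6,-1.1,-4.2,-4.1,0,0,-0.6,-1.1,-4.1,-4,0,0,-0.6,-1.1,-4,-4.1,0,0,-0.5,-1.1,-4,-4.1,0,0,-0.5,-1.1,-3.9,-4,0,0]
  gripper: -1
  force: 40

```text
time: 1.65
eef_pos: [0.421, -0.351, 0.3006]
orientation: [[0.0, 0.768, -0.641], [-0.0, -0.641, -0.768], [-1.0, 0.0, -0.0]]
contact_force: [0.1, -1.3, 0.4]
gripper_width: 0.0854
```

Call:
step_arm:
  plan: [0.3,-0.5,-4.7,-4.9,0,0,0.3,-0.5,-4.7,-5,0,0,0.3,-0.5,-4.7,-4.9,0,0,0.3,-0.5,-4.7,-4.9,0,0,0.3,-0.5,-4.6,-5,0,0,0.3,-0.5,-4.6,-4.9,0,0,0.3,-0.5,-4.6,-5,0,0,0.3,-0.5,-4.6,-4.9,0,0]

```text
time: 2.45
eef_pos: [0.5257, 0.0005, 0.2764]
orientation: [[0.001, 1.0, -0.006], [0.0, -0.006, -1.0], [-1.0, 0.001, -0.0]]
contact_force: [0.6, -0.7, -0.1]
gripper_width: 0.0854
```

Call:
step_arm:
  plan: [0.3,-0.5,-4.5,-4.9,0,0,0.3,-0.5,-4.5,-5,0,0,0.3,-0.5,-4.5,-4.9,0,0,0.3,-0.5,-4.5,-4.9,0,0,0.3,-0.5,-4.4,-5,0,0,0.3,-0.5,-4.4,-4.9,0,0,0.3,-0.5,-4.4,-4.9,0,0]

```text
time: 3.15
eef_pos: [0.416, 0.2897, 0.2554]
orientation: [[0.001, 0.827, 0.561], [0.0, 0.561, -0.827], [-1.0, 0.001, 0.0]]
contact_force: [0.9, -1.0, 0.1]
gripper_width: 0.0854
```

Call:
step_arm:
  plan: [0.8,0,0,-7.2,0,0,0.8,0,0,-7.3,0,0,0.8,0,0,-7.2,0,0,0.8,0,0,-7.3,0,0,0.8,0,0,-7.2,0,0,0.8,0,0,-7.2,0,0,0,0,0,0,0,0]

```text
time: 3.85
eef_pos: [0.4165, 0.2877, 0.2065]
orientation: [[-0.001, 0.217, 0.976], [-0.001, 0.976, -0.217], [-1.0, -0.001, -0.001]]
contact_force: [1.0, -0.2, -0.1]
gripper_width: 0.0856
```

```bash
python3 - <<'E'
from h import *
st()
im=shot('wrist','w1'); print(atz('wrist',(256,192),.032))
for x in env.cut_out('wrist','level'):
    reg=np.array(x['region'],np.uint8);c=cv2.minAreaRect(np.argwhere(reg)[:,::-1].astype(np.float32));P=np.array([atz('wrist',q,.032)[:2] for q in cv2.boxPoints(c)])
    print(x['confidence'],x['position'],reg.sum(),c,P.round(4).tolist(),atz('wrist',c[0],.032).round(4))
print(proj('wrist',[.4215,.2866,.032]))
st()
E
```

```text
t 3.85 [0.4165 0.2877 0.2065] yaw 77.47 xdir [-1.4e-03 -7.0e-04 -1.0e+00] F [ 0.96 -0.25 -0.12] w 0.0856 q [ 0.14  0.28 -0.94  1.73  0.24  1.25  0.49]
[0.43363579 0.28817682 0.032     ]
0.96 [255.6, 172.4] 4346 ((253.0, 176.5), (165.0, 28.0), 90.0) [[0.3487, 0.2933], [0.3538, 0.3156], [0.502, 0.284], [0.496, 0.2579]] [0.4195 0.289  0.032 ]
0.7 [409.4, 250.7] 5648 ((416.7431335449219, 265.86041259765625), (160.83815002441406, 45.572959899902344), 64.53665161132812) [[0.4656, 0.3792], [0.4554, 0.4171], [0.6275, 0.4723], [0.6431, 0.4295]] [0.5414 0.4228 0.032 ]
0.68 [444.5, 84.2] 9106 ((445.3376159667969, 76.09288787841797), (159.50772094726562, 64.99346160888672), 84.06258392333984) [[0.3102, 0.4317], [0.3165, 0.4796], [0.443, 0.4896], [0.4365, 0.4348]] [0.3723 0.4588 0.032 ]
0.66 [82.3, 136.4] 5716 ((80.86327362060547, 140.29324340820312), (178.31488037109375, 35.75096893310547), 17.182159423828125) [[0.3311, 0.0814], [0.3073, 0.1023], [0.3804, 0.2258], [0.4077, 0.2077]] [0.3555 0.153  0.032 ]
[250.87936882 179.22754203]
t 3.95 [0.4169 0.2881 0.2076] yaw 77.14 xdir [-1.e-04  2.e-04 -1.e+00] F [ 0.2   0.21 -1.16] w 0.0854 q [ 0.14  0.28 -0.94  1.73  0.24  1.25  0.48]
```

View pics/w1.png

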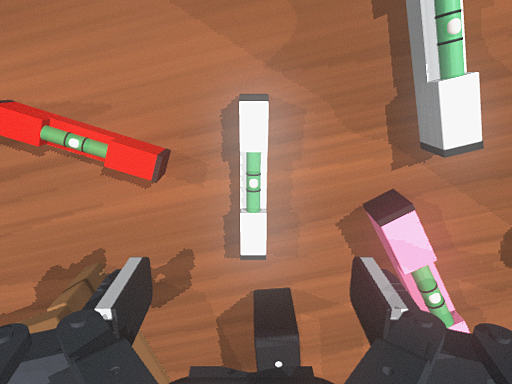

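The wrist view shows the small white level centred between the pads, with its vial at (253,183), which puts its centre near (0.423, 0.289). I'm going down to grip it.

Call:
step_arm:
  plan: [4.4,0.1,0.2,0,0,0,4.4,0.1,0.2,0,0,0,4.4,0,0.2,0,0,0,3,0,0,0,0,0,1.4,0,0,0,0,0,0,0,0,0,0,0,0,0,0,0,0,0]

```text
time: 4.65
eef_pos: [0.4239, 0.2897, 0.0328]
orientation: [[0.002, 0.22, 0.976], [0.001, 0.976, -0.22], [-1.0, 0.001, 0.001]]
contact_force: [-0.1, -0.1, 0.7]
gripper_width: 0.0852
```

Call:
step_arm:
  plan: [0,0,0,0,0,0,0,0,0,0,0,0,0,0,0,0,0,0,0,0,0,0,0,0,0,0,0,0,0,0,0,0,0,0,0,0,0,0,0,0,0,0,0,0,0,0,0,0]
  gripper: 1
  force: 40

```text
time: 5.45
eef_pos: [0.4236, 0.289, 0.0319]
orientation: [[0.001, 0.219, 0.976], [0.0, 0.976, -0.219], [-1.0, 0.0, 0.001]]
contact_force: [-0.4, -1.2, 4.8]
gripper_width: 0.0234
```

```bash
python3 - <<'E'
from h import *
st()
E
```

```text
t 5.45 [0.4236 0.289  0.0319] yaw 77.35 xdir [ 1.e-03  2.e-04 -1.e+00] F [-0.43 -1.22  4.82] w 0.0234 q [ 0.    0.52 -0.82  1.9   0.47  0.93  0.32]
```

```bash
python3 - <<'E'
from h import *
print(atz('top',(265.4,183.1),.107))
p,R=plan([.4236,.289,.21],77.35)
p,R=plan([.5432,-.0311,.23],8.94,cyl=True,p0=p,R0=R)
E
```

```text
[ 0.53929702 -0.04011071  0.107     ]
[ -4.45, 0, 0, 0, 0, 0, -4.45, 0.01, 0.01, 0, 0, 0, -4.46, 0, 0, 0, 0, 0, -4.45, 0, 0, 0, 0.1, 0 ]
end [0.4236 0.289  0.21  ] rows 4
[ -0.23, -2.41, 2.89, 7.6, 0, 0, -0.22, -2.25, 3.05, 7.6, 0, 0, -0.23, -2.08, 3.2, 7.6, 0, 0, -0.22, -1.91, 3.34, 7.6, 0, 0, -0.23, -1.71, 3.46, 7.6, 0, 0, -0.22, -1.51, 3.59, 7.6, 0, 0, -0.23, -1.31, 3.69, 7.6, 0, 0, -0.22, -1.09, 3.79, 7.6, 0, 0 ]
[ -0.23, -0.87, 3.87, 7.6, 0, 0 ]
end [ 0.5433 -0.0311  0.23  ] rows 9
```

Call:
step_arm:
  plan: [-1.5,0,0,0,0,0,-4,0,0,0,0,0,-4.5,0,0,0,0,0,-4.5,0,0,0,0,0,-3.3,0,0,0,0,0]

```text
time: 5.95
eef_pos: [0.4228, 0.2894, 0.2127]
orientation: [[0.002, 0.218, 0.976], [0.001, 0.976, -0.218], [-1.0, 0.001, 0.001]]
contact_force: [1.0, 0.3, -3.8]
gripper_width: 0.0233
```

Call:
step_arm:
  plan: [-0.2,-2.4,2.9,7.6,0,0,-0.2,-2.3,3,7.6,0,0,-0.2,-2.1,3.2,7.6,0,0,-0.2,-1.9,3.3,7.6,0,0,-0.2,-1.7,3.5,7.6,0,0,-0.2,-1.5,3.6,7.6,0,0,-0.2,-1.3,3.7,7.6,0,0,-0.2,-1.1,3.8,7.6,0,0]

```text
time: 6.75
eef_pos: [0.5397, 0.0068, 0.2258]
orientation: [[-0.0, 0.96, 0.281], [0.001, 0.281, -0.96], [-1.0, -0.0, -0.001]]
contact_force: [0.6, -0.1, -4.0]
gripper_width: 0.0235
```

Call:
step_arm:
  plan: [-0.2,-0.9,3.9,7.6,0,0,0,0,0,0,0,0,0,0,0,0,0,0]

```text
time: 7.05
eef_pos: [0.5419, -0.0332, 0.2275]
orientation: [[-0.001, 0.988, 0.154], [0.001, 0.154, -0.988], [-1.0, -0.001, -0.001]]
contact_force: [0.2, 0.0, -3.1]
gripper_width: 0.0235
```

```bash
python3 - <<'E'
from h import *
shot('top','t2');st()
im=shot('wrist','w2')
for y in(.135,-.135):
  for x in(-.015,.015):
    c=np.array([.5432,-.0311]);u=np.array([.988,.155]);v=np.array([-.155,.988])
    print(proj('wrist',np.r_[c+u*x+v*y,.107]).round(),end=' ')
E
```

```text
t 7.10 [ 0.542  -0.0315  0.2276] yaw 9.02 xdir [-5.e-04  1.e-03 -1.e+00] F [ 0.52  0.52 -3.22] w 0.0232 q [ 0.48  0.27 -0.58  1.62  0.15  1.29  0.03]
[227. -16.] [276. -16.] [233. 346.] [268. 346.]
```

View pics/w2.png

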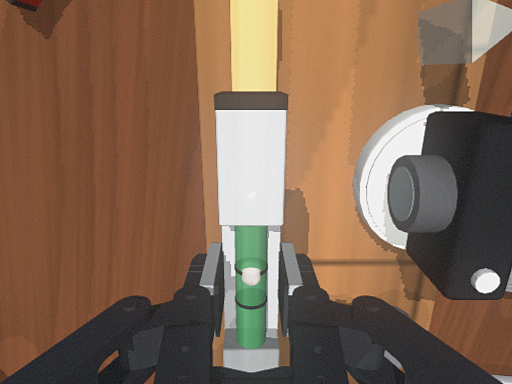

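The held level is aligned with the rail. The rail's far left end shows at columns 231–278 at the top of the picture. I'll compare the two centre lines numerically.

```bash
python3 - <<'E'
from h import *
st()
im=cv2.imread('pics/w2.png');h=cv2.cvtColor(im,cv2.COLOR_BGR2HSV).astype(int)
print(h[40,210:300:6].tolist())
L=[]
for r in range(4,86,8):
    m=np.where((h[r,200:310,2]>205)&(abs(h[r,200:310,0]-24)<6))[0]+200
    a,b=atz('wrist',(m[0],r),.109),atz('wrist',(m[-1]+1,r),.109);L.append(np.r_[a[:2],b[:2]]);print(r,m[0],m[-1]+1,np.hypot(*(a-b)[:2]).round(4))
L=np.array(L);u=np.array([.988,.155])
c=(L[:,:2]+L[:,2:])/2; print(c[[0,-1]].round(4)); d=c[0]-c[-1];print('railyaw',np.degrees(np.arctan2(d[1],d[0])))
print('rail lateral',(c@u).round(4),'nominal',np.array([.5432,-.0311])@u)
for r in(130,160,200):
    m=np.where((h[r,200:310,1]<40)&(h[r,200:310,2]>150))[0]+200
    a,b=atz('wrist',(m[0],r),.2277),atz('wrist',(m[-1]+1,r),.2277);print('level',r,m[0],m[-1]+1,((a+b)/2)[:2]@u,np.hypot(*(a-b)[:2]))
E
```

```text
t 7.15 [ 0.542  -0.0307  0.2276] yaw 9.11 xdir [-3.0e-04  1.1e-03 -1.0e+00] F [-0.5   1.22 -2.59] w 0.0234 q [ 0.48  0.27 -0.58  1.62  0.16  1.29  0.03]
[[14, 138, 179], [14, 133, 186], [15, 139, 185], [13, 132, 189], [23, 100, 242], [25, 92, 242], [25, 89, 243], [25, 94, 242], [24, 92, 243], [23, 96, 242], [22, 103, 241], [20, 112, 239], [15, 140, 173], [14, 139, 182], [13, 141, 190]]
4 231 278 0.0288
12 230 277 0.029
20 231 277 0.0286
28 231 277 0.0287
36 231 277 0.0289
44 231 277 0.0291
52 232 277 0.0287
60 231 276 0.0289
68 232 276 0.0284
76 232 276 0.0286
84 232 276 0.0288
[[0.5257 0.0913]
 [0.5329 0.0451]]
railyaw 98.86716208151249
rail lateral [0.5336 0.533  0.5333 0.5333 0.5334 0.5334 0.5337 0.5331 0.5335 0.5335
 0.5335] nominal 0.5318611
level 130 216 286 0.5314767161608404 0.023751812159590758
level 160 217 285 0.531508142837395 0.023701786010905272
level 200 218 284 0.5315528210514981 0.023871814052270672
```

Call:
step_arm:
  plan: [4,0.1,0,0,1.1,0,2.5,0.1,0,0,0,0,1.4,0,0,0,0,0,0.3,0,0,0,0,0,0.2,0,0,0,0,0,0,0,0,0,0,0]

```text
time: 7.75
eef_pos: [0.545, -0.0305, 0.1445]
orientation: [[-0.001, 0.988, 0.157], [0.019, 0.157, -0.987], [-1.0, 0.002, -0.019]]
contact_force: [-0.5, 1.0, -4.5]
gripper_width: 0.0226
```

Call:
step_arm:
  plan: [0.15,0,0,0,0,0,0,0,0,0,0,0]

```text
time: 7.95
eef_pos: [0.5447, -0.0309, 0.1425]
orientation: [[-0.002, 0.988, 0.156], [0.019, 0.156, -0.988], [-1.0, 0.001, -0.019]]
contact_force: [-0.4, 0.1, -3.9]
gripper_width: 0.0231
```

Call:
step_arm:
  plan: [0.15,0,0,0,0,0,0,0,0,0,0,0]

```text
time: 8.15
eef_pos: [0.5443, -0.0309, 0.1404]
orientation: [[-0.003, 0.988, 0.156], [0.019, 0.156, -0.988], [-1.0, 0.0, -0.019]]
contact_force: [0.0, 0.3, -3.3]
gripper_width: 0.0232
```

Call:
step_arm:
  plan: [0.1,0,0,0,0,0,0,0,0,0,0,0]

```text
time: 8.35
eef_pos: [0.5442, -0.0309, 0.1392]
orientation: [[-0.003, 0.988, 0.156], [0.019, 0.156, -0.988], [-1.0, -0.0, -0.019]]
contact_force: [-0.2, 0.1, -4.1]
gripper_width: 0.0231
```

Call:
step_arm:
  plan: [0.1,0,0,0,0,0,0,0,0,0,0,0]

```text
time: 8.55
eef_pos: [0.5442, -0.0308, 0.1382]
orientation: [[-0.003, 0.988, 0.156], [0.019, 0.156, -0.988], [-1.0, -0.0, -0.019]]
contact_force: [-0.3, -0.6, -4.0]
gripper_width: 0.0232
```

Call:
step_arm:
  plan: [0.1,0,0,0,0,0,0,0,0,0,0,0]

```text
time: 8.75
eef_pos: [0.5442, -0.0308, 0.1372]
orientation: [[-0.003, 0.988, 0.156], [0.019, 0.156, -0.988], [-1.0, -0.0, -0.019]]
contact_force: [0.2, -0.2, -2.8]
gripper_width: 0.0236
```

Call:
step_arm:
  plan: [0.1,0,0,0,0,0,0,0,0,0,0,0]

```text
time: 8.95
eef_pos: [0.5442, -0.0308, 0.1362]
orientation: [[-0.003, 0.988, 0.156], [0.019, 0.156, -0.988], [-1.0, -0.0, -0.019]]
contact_force: [0.5, -0.6, -4.2]
gripper_width: 0.023
```

Call:
step_arm:
  plan: [0.1,0,0,0,0,0,0,0,0,0,0,0]

```text
time: 9.15
eef_pos: [0.5443, -0.0308, 0.1355]
orientation: [[-0.003, 0.988, 0.156], [0.019, 0.156, -0.988], [-1.0, 0.0, -0.019]]
contact_force: [-0.7, -0.8, -0.7]
gripper_width: 0.0234
```

Call:
step_arm:
  plan: [0.1,0,0,0,0,0,0,0,0,0,0,0]

```text
time: 9.35
eef_pos: [0.5445, -0.0309, 0.1351]
orientation: [[-0.002, 0.988, 0.156], [0.019, 0.156, -0.988], [-1.0, 0.001, -0.019]]
contact_force: [-3.1, -1.0, 4.9]
gripper_width: 0.0233
```

Call:
step_arm:
  plan: [0,0,0,0,0,0,0,0,0,0,0,0,0,0,0,0,0,0,0,0,0,0,0,0,0,0,0,0,0,0]
  gripper: -1

```text
time: 9.85
eef_pos: [0.5443, -0.0307, 0.1343]
orientation: [[-0.003, 0.988, 0.156], [0.019, 0.156, -0.988], [-1.0, 0.0, -0.019]]
contact_force: [-0.3, 0.0, -0.1]
gripper_width: 0.0854
```

Call:
step_arm:
  plan: [-1,0,0,0,0,0,-3,0,0,0,0,0,-4,0,0,0,0,0,-4,0,1,0,-1.1,0,0,0,4.5,0,0,0,0,0,4.5,0,0,0,0,0,0,0,0,0]

```text
time: 10.55
eef_pos: [0.5599, -0.1403, 0.2545]
orientation: [[0.0, 0.989, 0.145], [-0.003, 0.145, -0.989], [-1.0, -0.0, 0.003]]
contact_force: [-0.8, -0.8, -0.1]
gripper_width: 0.0851
```

```bash
python3 - <<'E'
from h import *
st()
im=shot('wrist','w3')
for n in('knob_grip','rail_mid','level'):
    for r in env.landmark_of('wrist',n): print(n,r['confidence'],r['position'],atz('wrist',r['position'],{'knob_grip':.138,'rail_mid':.105,'level':.105}[n]).round(4))
for r in env.cut_out('wrist','knob_grip'):
    reg=np.array(r['region'],np.uint8);print('knobreg',r['confidence'],r['position'],reg.sum())
print(proj('wrist',[.5658,-.2106,.152]))
E
```

```text
t 10.55 [ 0.5599 -0.1403  0.2545] yaw 8.36 xdir [ 1.0e-04 -3.5e-03 -1.0e+00] F [-0.75 -0.77 -0.12] w 0.0851 q [ 0.6   0.32 -0.52  1.49  0.17  1.37  0.21]
knob_grip 0.73 [255.8, 277.1] [ 0.5749 -0.1984  0.138 ]
level 0.62 [255.5, 32.4] [ 0.5471 -0.0202  0.105 ]
knobreg 0.58 [254.6, 268.8] 1738
[239.94544778 303.18187265]
```

View pics/w3.png

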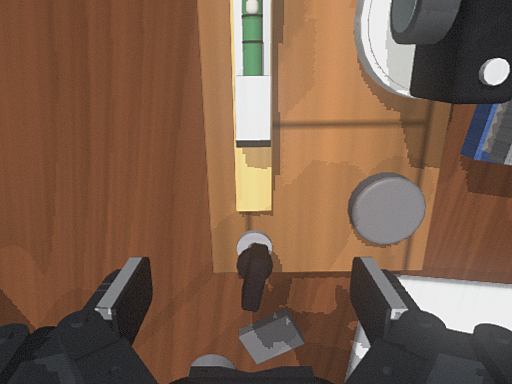

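The level sits upright and released on the rail (end cap at (253,143), bubble towards the left end at row ~5). The knob is at about (254,270), with its bar roughly along the image's vertical. I'll move the camera over it.

Call:
step_arm:
  plan: [1,0.2,3,0,0,0,1,0.2,3,0,0,0,0,0,0,0,0,0,0,0,0,0,0,0]

```text
time: 11.2
eef_pos: [0.5734, -0.1897, 0.2338]
orientation: [[-0.001, 0.988, 0.156], [0.001, 0.156, -0.988], [-1.0, -0.001, -0.001]]
contact_force: [0.2, 1.3, 0.1]
gripper_width: 0.0854
```

```bash
python3 - <<'E'
from h import *
np.set_printoptions(precision=4,suppress=True)
print('bottle top',atz('top',(380.5,171),.2),atz('top',(371,180),.1))
st()
im=shot('wrist','w4');s=env.read_state()
for r in env.landmark_of('wrist','knob_grip'): print(r['confidence'],r['position'],atz('wrist',r['position'],.138))
b=None
for r in env.cut_out('wrist','knob_grip'):
    reg=np.array(r['region'],np.uint8);c=cv2.minAreaRect(np.argwhere(reg)[:,::-1].astype(np.float32));print('reg',r['confidence'],reg.sum(),c,np.array([atz('wrist',q,.152)[:2] for q in cv2.boxPoints(c)]).tolist())
print('cam',ray('wrist',(256,192)))
bgr=im[:,:,::-1]; cv2.imwrite('pics/w4c.png',cv2.resize(bgr[100:340,130:380],None,fx=2.4,fy=2.4,interpolation=cv2.INTER_CUBIC))
E
```

```text
bottle top [ 0.5465 -0.4394  0.2   ] [ 0.5387 -0.4349  0.1   ]
t 11.20 [ 0.5734 -0.1897  0.2338] yaw 8.99 xdir [-0.0007  0.001  -1.    ] F [0.19 1.32 0.06] w 0.0854 q [ 0.64  0.39 -0.5   1.45  0.19  1.35  0.29]
0.93 [248.2, 227.1] [ 0.5756 -0.2041  0.138 ]
0.5 [390.8, 156.6] [ 0.6572 -0.142   0.138 ]
reg 0.9 2070 ((246.0, 228.0), (76.0, 40.0), 90.0) [[0.5575514198569901, -0.1760305477914733], [0.5816617948693756, -0.17218175318843543], [0.5906447202013829, -0.22377450522337852], [0.5646865097151923, -0.2279068326014593]]
reg 0.27 1135 ((26.5, 317.0), (30.0, 53.0), 90.0) [[0.41649939002252523, -0.2795123177709251], [0.4521021563493228, -0.27385296146443144], [0.4517058609697071, -0.29893067862002404], [0.41495213027977224, -0.3047653394349743]]
cam (array([ 0.5622, -0.1113,  0.3527]), array([ 0.0648, -0.2993, -0.9519]))
```

View pics/w4c.png

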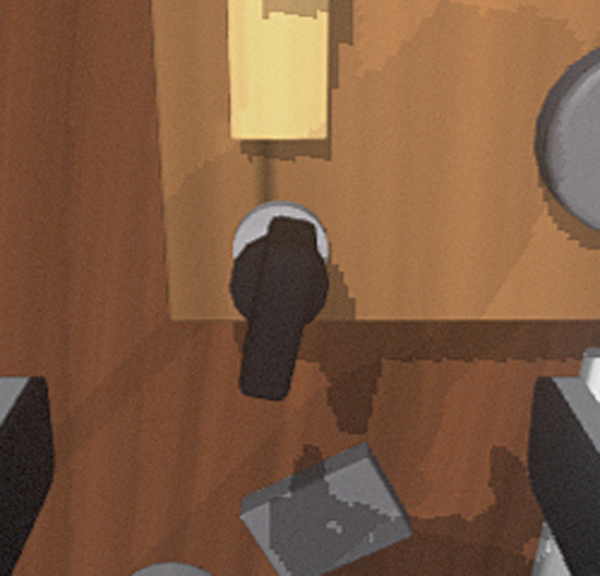

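```bash
python3 - <<'E'
from h import *
np.set_printoptions(precision=4,suppress=True)
st()
f=lambda x,y,z:atz('wrist',(x/2.4+130,y/2.4+100),z)
n=f(266,396,.152)
for far in((293,219,.124),(290,255,.152),(293,219,.152)):
    F=f(*far);d=F-n;print(F,n,np.hypot(*d[:2]),'yaw',np.degrees(np.arctan2(d[1],d[0])),'mid',(F+n)[:2]/2)
# left/right top edges near the near end
for a,b in(((300,330),(290,392)),((250,330),(243,388))):
    A,B=f(*a,.152),f(*b,.152);print('edge',A,B,np.degrees(np.arctan2(*(A-B)[1::-1])))
im=cv2.imread('pics/w4.png')[185:270,215:285].max(2)
cv2.imwrite('pics/w4d.png',cv2.resize(np.clip(im.astype(float)*4,0,255).astype(np.uint8),None,fx=7,fy=7,interpolation=cv2.INTER_CUBIC))
E
```

```text
t 11.35 [ 0.5739 -0.1883  0.2348] yaw 9.13 xdir [ 0.001   0.0005 -1.    ] F [ 0.45 -0.26  0.82] w 0.0850 q [ 0.63  0.39 -0.5   1.45  0.19  1.35  0.29]
[ 0.575  -0.1831  0.124 ] [ 0.5742 -0.2256  0.152 ] 0.042546793629607726 yaw 88.97033620457043 mid [ 0.5746 -0.2044]
[ 0.5742 -0.1841  0.152 ] [ 0.5742 -0.2256  0.152 ] 0.04157408229493543 yaw 90.01599550115385 mid [ 0.5742 -0.2049]
[ 0.5734 -0.1743  0.152 ] [ 0.5742 -0.2256  0.152 ] 0.05133663312383669 yaw 90.89384871691554 mid [ 0.5738 -0.2   ]
edge [ 0.5802 -0.2046  0.152 ] [ 0.5805 -0.2234  0.152 ] 90.94553728712488
edge [ 0.567  -0.2067  0.152 ] [ 0.5676 -0.2242  0.152 ] 91.98263964851525
```

View pics/w4d.png

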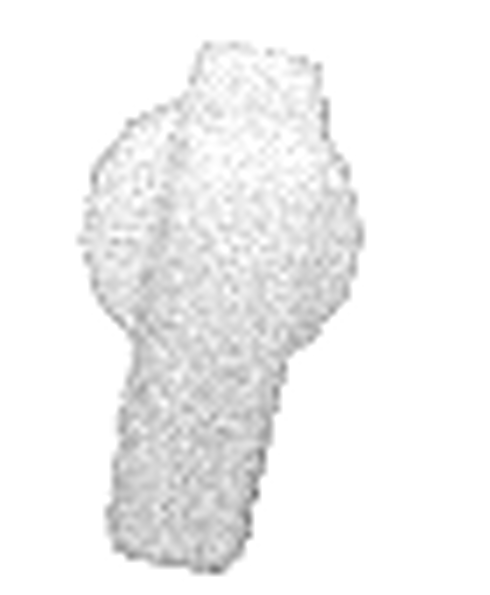

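The bar lies along world y (yaw about 91°), centred near (0.575, -0.203), with a round hub beneath it. I'll grip it with the tips kept above the hub.

Call:
step_arm:
  plan: [0,-0.1,1.5,8,0,0,3,0,0,0,0,0,3,0,0,0,0,0,1.5,0,0,0,0,0,0.7,0,0,0,0,0,0,0,0,0,0,0]

```text
time: 11.95
eef_pos: [0.5749, -0.2048, 0.152]
orientation: [[-0.0, 1.0, 0.018], [0.0, 0.018, -1.0], [-1.0, -0.0, -0.0]]
contact_force: [-0.1, 1.4, 0.5]
gripper_width: 0.0858
```

Call:
step_arm:
  plan: [0,0,0,0,0,0,0,0,0,0,0,0,0,0,0,0,0,0,0,0,0,0,0,0,0,0,0,0,0,0,0,0,0,0,0,0,0,0,0,0,0,0]
  gripper: 1
  force: 40

```text
time: 12.65
eef_pos: [0.5725, -0.206, 0.1528]
orientation: [[-0.005, 1.0, 0.016], [-0.001, 0.016, -1.0], [-1.0, -0.005, 0.001]]
contact_force: [-13.9, 1.2, 12.2]
gripper_width: 0.0132
```

Call:
step_arm:
  plan: [-0.2,-0.2,0,0,0,0,0,0,0,0,0,0,0,0,0,0,0,0]

```text
time: 12.95
eef_pos: [0.5722, -0.2059, 0.153]
orientation: [[-0.002, 1.0, 0.017], [0.0, 0.017, -1.0], [-1.0, -0.002, -0.0]]
contact_force: [1.9, -2.4, -10.7]
gripper_width: 0.0132
```

Call:
step_arm:
  plan: [0.1,0,0,5,0,0,0,0,0,5,0,0,0,0,0,5,0,0,0,0,0,5,0,0,0,0,0,5,0,0,0,0,0,5,0,0,0,0,0,5,0,0,0,0,0,0,0,0]

```text
time: 13.75
eef_pos: [0.5716, -0.2057, 0.1529]
orientation: [[-0.003, 0.826, -0.563], [0.0, -0.563, -0.826], [-1.0, -0.003, 0.001]]
contact_force: [-4.8, -1.8, -1.0]
gripper_width: 0.0134
```

Call:
step_arm:
  plan: [0,0,0,5,0,0,0,0,0,5,0,0,0,0,0,5,0,0,0,0,0,5,0,0,0,0,0,5,0,0,0,0,0,5,0,0,0,0,0,5,0,0,0,0,0,0,0,0]

```text
time: 14.55
eef_pos: [0.5711, -0.2051, 0.1528]
orientation: [[-0.004, 0.355, -0.935], [0.001, -0.935, -0.355], [-1.0, -0.002, 0.003]]
contact_force: [-8.6, 1.1, 0.6]
gripper_width: 0.0132
```

```bash
python3 - <<'E'
from h import *
st()
im=shot('side','s5');p=proj('side',[.5446,-.031,.137]).round().astype(int);print(p)
t=shot('top','t5');q=proj('top',[.5446,-.031,.137]).round().astype(int);print(q)
a=cv2.resize(im[p[1]-40:p[1]+40,p[0]-50:p[0]+50,::-1],(500,400),interpolation=cv2.INTER_CUBIC)
b=cv2.resize(t[q[1]-40:q[1]+40,q[0]-30:q[0]+30,::-1],(300,400),interpolation=cv2.INTER_CUBIC)
cv2.imwrite('pics/c5.png',np.hstack([a,b]))
E
```

```text
t 14.55 [ 0.5711 -0.2051  0.1528] yaw -69.22 xdir [-0.004   0.0011 -1.    ] F [-8.62  1.06  0.64] w 0.0132 q [ 0.47  0.43 -0.23  1.55  0.1   1.18 -0.99]
[252 176]
[263 180]
```

View pics/c5.png

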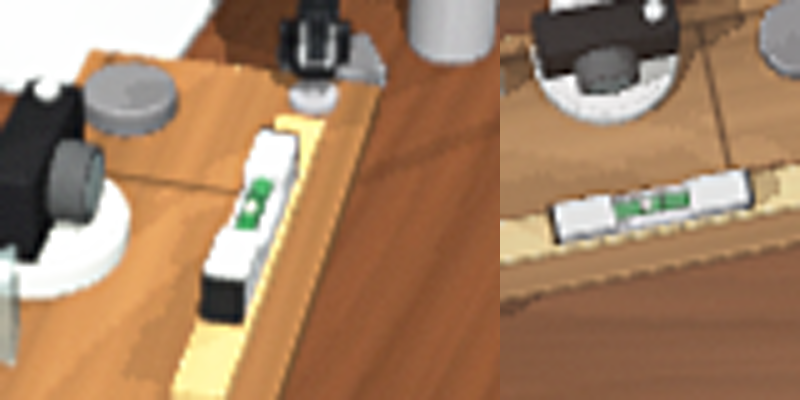

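The bubble is still a little left of centre and may be settling. I'm releasing the knob and going over the level for a closer look.

Call:
step_arm:
  plan: [0,0,0,0,0,0,0,0,0,0,0,0,0,0,0,0,0,0,-2,0,0,0,0,0,-4,0,0,0,0,0,0,0,0,0,0,0]
  gripper: -1

```text
time: 15.25
eef_pos: [0.5758, -0.2059, 0.2194]
orientation: [[0.01, 0.358, -0.934], [-0.003, -0.934, -0.358], [-1.0, 0.006, -0.008]]
contact_force: [0.7, 0.5, 0.8]
gripper_width: 0.0855
```

```bash
python3 - <<'E'
from h import *
st()
plan([.5497,-.0653,.22],9,vmax=4)
E
```

```text
t 15.25 [ 0.5758 -0.2059  0.2194] yaw -69.01 xdir [ 0.0096 -0.0028 -0.9999] F [0.69 0.55 0.79] w 0.0855 q [ 0.47  0.38 -0.24  1.47  0.09  1.3  -0.98]
[ -0.01, -1.41, -0.26, -7.8, 0, -0.1, -0.01, -1.35, -0.45, -7.8, 0, 0, -0.01, -1.29, -0.63, -7.8, 0, -0.1, -0.01, -1.19, -0.8, -7.8, -0.1, -0.1, -0.01, -1.07, -0.95, -7.8, 0, 0, 0, -0.93, -1.08, -7.8, 0, -0.1, -0.01, -0.77, -1.21, -7.8, 0, 0, -0.01, -0.6, -1.29, -7.8, 0, -0.1 ]
[ 0, -0.42, -1.37, -7.8, 0, -0.1, -0.01, -0.23, -1.41, -7.8, -0.1, 0 ]
end [ 0.5497 -0.0653  0.22  ] rows 10
```

Call:
step_arm:
  plan: [0,-1.4,-0.3,-7.8,0,0,0,-1.4,-0.4,-7.8,0,0,0,-1.3,-0.6,-7.8,0,0,0,-1.2,-0.8,-7.8,0,0,0,-1.1,-0.9,-7.8,0,0,0,-0.9,-1.1,-7.8,0,0,0,-0.8,-1.2,-7.8,0,0,0,-0.6,-1.3,-7.8,0,0]

```text
time: 16.05
eef_pos: [0.5512, -0.0921, 0.2134]
orientation: [[0.001, 0.994, -0.11], [0.0, -0.11, -0.994], [-1.0, 0.001, -0.0]]
contact_force: [-0.8, -0.7, -0.8]
gripper_width: 0.0856
```

Call:
step_arm:
  plan: [0,-0.4,-1.4,-7.8,0,0,0,-0.2,-1.4,-7.8,0,0,0,0,0,0,0,0,0,0,0,0,0,0,0,0,0,0,0,0]

```text
time: 16.55
eef_pos: [0.5465, -0.0657, 0.2132]
orientation: [[0.0, 0.988, 0.151], [-0.0, 0.151, -0.988], [-1.0, 0.0, 0.0]]
contact_force: [-0.8, -0.4, 0.8]
gripper_width: 0.0852
```

```bash
cat >> h.py <<'E'
def vial(c,name,z=.137):
    """along-level coordinates (m, + = left end) of vial centreline features in wrist view"""
    im=shot('wrist',name);v=np.array([-.155,.988]);u=np.array([.988,.155]);m=env.camera_model('wrist')
    s=np.arange(-.085,.0851,.0005);P=[proj('wrist',np.r_[c+v*a,z]) for a in s]
    P=np.array(P,np.float32);g=cv2.remap(im,P[:,0][:,None],P[:,1][:,None],cv2.INTER_LINEAR)[:,0].astype(int)
    return s,g,P
E
python3 - <<'E'
from h import *
st()
s,g,P=vial(np.array([.5443,-.0307]),'w6')
for a,b in zip(s[::3],g[::3]): 
    if abs(a)<.04: print('%.1f'%(a*1000),b.tolist(),end=' ')
print(P[[0,170,-1]])
im=cv2.imread('pics/w6.png');x,y=P[170].round().astype(int);print(x,y)
y0=max(0,y-110);cv2.imwrite('pics/w6c.png',cv2.resize(im[y0:y0+220,max(0,x-80):x+80],None,fx=2.7,fy=2.7,interpolation=cv2.INTER_CUBIC))
E
```

```text
t 16.55 [ 0.5465 -0.0657  0.2132] yaw 8.71 xdir [ 3.e-04 -4.e-04 -1.e+00] F [-0.77 -0.39  0.75] w 0.0852 q [ 0.48  0.29 -0.51  1.63  0.15  1.26  0.1 ]
-40.0 [232, 234, 232] -38.5 [231, 232, 233] -37.0 [232, 233, 233] -35.5 [232, 232, 233] -34.0 [231, 232, 233] -32.5 [233, 233, 232] -31.0 [233, 233, 233] -29.5 [225, 224, 228] -28.0 [93, 150, 105] -26.5 [97, 152, 107] -25.0 [102, 155, 110] -23.5 [99, 156, 110] -22.0 [100, 158, 112] -20.5 [103, 158, 113] -19.0 [100, 155, 110] -17.5 [106, 162, 118] -16.0 [101, 157, 112] -14.5 [96, 153, 107] -13.0 [101, 157, 111] -11.5 [97, 153, 107] -10.0 [98, 150, 105] -8.5 [72, 69, 67] -7.0 [89, 147, 98] -5.5 [87, 141, 96] -4.0 [101, 156, 111] -2.5 [209, 199, 193] -1.0 [227, 223, 217] 0.5 [228, 222, 217] 2.0 [229, 224, 218] 3.5 [233, 228, 223] 5.0 [131, 176, 135] 6.5 [72, 65, 64] 8.0 [88, 145, 95] 9.5 [93, 152, 105] 11.0 [97, 157, 108] 12.5 [97, 156, 111] 14.0 [99, 156, 109] 15.5 [97, 153, 108] 17.0 [101, 158, 112] 18.5 [100, 156, 109] 20.0 [102, 159, 111] 21.5 [103, 159, 113] 23.0 [99, 155, 110] 24.5 [103, 158, 113] 26.0 [101, 157, 110] 27.5 [166, 158, 164] 29.0 [221, 222, 222] 30.5 [219, 221, 221] 32.0 [223, 224, 224] 33.5 [222, 222, 224] 35.0 [222, 222, 223] 36.5 [228, 228, 228] 38.0 [234, 233, 234] 39.5 [233, 232, 232] [[254.8666   288.22278 ]
 [254.87408  159.97029 ]
 [254.88385   -7.462862]]
255 160
```

View pics/w6c.png

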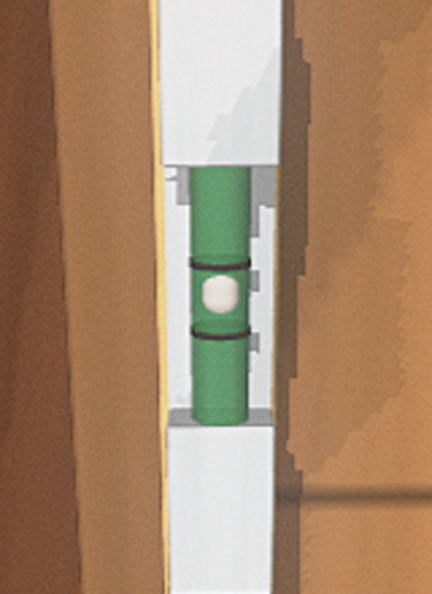

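The bubble sits about 1.5 mm left of the middle (lines at -8.3 and +6.7, bubble at about +0.7 mm), so the knob needs about 9.5° more clockwise.

```bash
python3 - <<'E'
from h import *
p,R=plan([.572,-.205,.22],-69,vmax=4)
plan([.572,-.205,.153],-69,p0=p,R0=R,vmax=3)
E
```

```text
[ -0.07, 0.04, 1.42, 7.8, 0, 0, -0.07, 0.23, 1.39, 7.7, 0, 0, -0.07, 0.42, 1.36, 7.8, 0, 0, -0.06, 0.6, 1.28, 7.8, 0, 0, -0.07, 0.77, 1.19, 7.8, 0, 0, -0.07, 0.92, 1.08, 7.7, 0, 0, -0.07, 1.05, 0.94, 7.8, 0, 0, -0.07, 1.18, 0.79, 7.8, 0, 0 ]
[ -0.07, 1.27, 0.62, 7.8, 0, 0, -0.07, 1.35, 0.45, 7.7, 0, 0 ]
end [ 0.572 -0.205  0.22 ] rows 10
[ 2.23, 0, 0, 0, 0, 0, 2.24, 0, 0, 0, 0, 0, 2.23, -0.01, 0, 0, 0, 0 ]
end [ 0.572 -0.205  0.153] rows 3
```

Call:
step_arm:
  plan: [-0.1,0,1.4,7.8,0,0,-0.1,0.2,1.4,7.7,0,0,-0.1,0.4,1.4,7.8,0,0,-0.1,0.6,1.3,7.8,0,0,-0.1,0.8,1.2,7.8,0,0,-0.1,0.9,1.1,7.7,0,0,0,1.1,0.9,7.8,0,0,0,1.2,0.8,7.8,0,0]

```text
time: 17.4
eef_pos: [0.5669, -0.1784, 0.2191]
orientation: [[-0.0, 0.592, -0.806], [-0.0, -0.806, -0.592], [-1.0, 0.0, 0.0]]
contact_force: [-0.1, 0.0, -0.6]
gripper_width: 0.0854
```

Call:
step_arm:
  plan: [0,1.3,0.6,7.8,0,0,0,1.3,0.4,7.7,0,0,0,0,0,0,0,0,0,0,0,0,0,0]

```text
time: 17.8
eef_pos: [0.5725, -0.2043, 0.2189]
orientation: [[-0.0, 0.365, -0.931], [0.0, -0.931, -0.365], [-1.0, -0.0, 0.0]]
contact_force: [-0.2, 0.8, -0.3]
gripper_width: 0.085
```

```bash
python3 - <<'E'
from h import *
st(); plan([.572,-.205,.153],-69,vmax=3)
E
```

```text
t 17.80 [ 0.5725 -0.2043  0.2189] yaw -68.61 xdir [-3.e-04  3.e-04 -1.e+00] F [-0.22  0.83 -0.29] w 0.0850 q [ 0.47  0.38 -0.24  1.47  0.09  1.31 -0.97]
[ 2.2, 0.02, 0.02, 0.1, 0, 0, 2.19, 0.01, 0.03, 0.2, 0, 0, 2.2, 0.02, 0.02, 0.1, 0, 0 ]
end [ 0.572 -0.205  0.153] rows 3
```

Call:
step_arm:
  plan: [2.2,0,0,0,0,0,2.2,0,0,0,0,0,2,0,0,0,0,0,0,0,0,0,0,0]

```text
time: 18.2
eef_pos: [0.5709, -0.2027, 0.1522]
orientation: [[-0.005, 0.366, -0.931], [0.002, -0.931, -0.366], [-1.0, -0.004, 0.004]]
contact_force: [-0.5, -0.9, 1.5]
gripper_width: 0.0852
```

Call:
step_arm:
  plan: [0,0,0,0,0,0,0,0,0,0,0,0,0,0,0,0,0,0,0,0,0,0,0,0,0,0,0,0,0,0,0,0,0,0,0,0,0,0,0,0,0,0]
  gripper: 1

```text
time: 18.9
eef_pos: [0.5729, -0.2043, 0.1558]
orientation: [[0.001, 0.363, -0.932], [-0.0, -0.932, -0.363], [-1.0, 0.001, -0.001]]
contact_force: [-1.3, 0.0, 5.3]
gripper_width: 0.013
```

Gripped with little load; turning 10° clockwise.

Call:
step_arm:
  plan: [0,0,0,5,0,0,0,0,0,5,0,0,0,0,0,0,0,0,0,0,0,0,0,0]

```text
time: 19.3
eef_pos: [0.5729, -0.2044, 0.1558]
orientation: [[0.001, 0.195, -0.981], [-0.001, -0.981, -0.195], [-1.0, 0.001, -0.001]]
contact_force: [-1.6, -0.5, 6.2]
gripper_width: 0.0131
```

Call:
step_arm:
  plan: [0,0,0,0,0,0,0,0,0,0,0,0,0,0,0,0,0,0,-2,0,0,0,0,0,-4,0,0,0,0,0,0,0,0,0,0,0]
  gripper: -1

```text
time: 19.9
eef_pos: [0.575, -0.2048, 0.2207]
orientation: [[0.008, 0.195, -0.981], [-0.002, -0.981, -0.195], [-1.0, 0.004, -0.008]]
contact_force: [0.4, -0.7, 1.8]
gripper_width: 0.0854
```

```bash
python3 - <<'E'
from h import *
st(); plan([.5497,-.0653,.22],9,vmax=4)
E
```

```text
t 19.90 [ 0.575  -0.2048  0.2207] yaw -78.74 xdir [ 0.0082 -0.0024 -1.    ] F [ 0.44 -0.73  1.79] w 0.0854 q [ 0.45  0.37 -0.21  1.47  0.08  1.3  -1.14]
[ 0, -1.29, -0.02, -8, 0, 0, 0, -1.27, -0.2, -8, 0, -0.1, 0.01, -1.23, -0.38, -7.9, 0, 0, 0, -1.17, -0.54, -8, 0, -0.1, 0.01, -1.09, -0.7, -8, -0.1, -0.1, 0, -0.97, -0.84, -8, 0, 0, 0.01, -0.85, -0.97, -7.9, 0, 0, 0, -0.7, -1.08, -8, 0, -0.1 ]
[ 0.01, -0.55, -1.17, -8, 0, 0, 0.01, -0.38, -1.23, -8, 0, -0.1, 0.01, -0.21, -1.27, -7.9, -0.1, 0 ]
end [ 0.5497 -0.0653  0.22  ] rows 11
```

Call:
step_arm:
  plan: [0,-1.3,0,-8,0,0,0,-1.3,-0.2,-8,0,0,0,-1.2,-0.4,-8,0,0,0,-1.2,-0.5,-8,0,0,0,-1.1,-0.7,-8,0,0,0,-1,-0.8,-8,0,0,0,-0.8,-1,-8,0,0,0,-0.7,-1.1,-8,0,0]

```text
time: 20.7
eef_pos: [0.5535, -0.102, 0.2148]
orientation: [[-0.0, 0.969, -0.249], [0.0, -0.249, -0.969], [-1.0, -0.0, -0.0]]
contact_force: [-0.1, 0.2, -0.1]
gripper_width: 0.0854
```

Call:
step_arm:
  plan: [0,-0.5,-1.2,-8,0,0,0,-0.3,-1.2,-8,0,0,0,0,-1.3,-7.8,0,0,0,0,0,0,0,0,0,0,0,0,0,0,0,0,0,0,0,0,0,0,0,0,0,0,0,0,0,0,0,0]
  gripper: 1

```text
time: 21.5
eef_pos: [0.5501, -0.065, 0.2151]
orientation: [[-0.0, 0.988, 0.156], [-0.0, 0.156, -0.988], [-1.0, -0.0, 0.0]]
contact_force: [-0.4, 0.1, -0.1]
gripper_width: -0.0
```

```bash
cat >> h.py <<'E'
def bub(name,z=.137,c=(.5443,-.0307)):
    s,g,P=vial(np.array(c),name,z)
    i=abs(s)<.025; s,g=s[i],g[i]
    br=g.min(1); dk=g[:,1]
    b=s[g[:,0]>165]; l=s[(g[:,1]<115)&(g[:,1]-g[:,0]<30)]
    print('bubble %.2f..%.2f mid %.2f'%(b[0]*1e3,b[-1]*1e3,(b[0]+b[-1])*500) if len(b) else 'none','lines',(l*1e3).round(1).tolist())
    L=(l[l<l.mean()].mean()+l[l>l.mean()].mean())/2; print('offset mm (+left)',((b[0]+b[-1])/2-L)*1e3,'spacing',(l[l>l.mean()].mean()-l[l<l.mean()].mean())*1e3)
E
python3 - <<'E'
from h import *
st(); bub('w7'); st()
p=proj('wrist',[.5443,-.0307,.137]).astype(int);y0=max(0,p[1]-110)
cv2.imwrite('pics/w7c.png',cv2.resize(cv2.imread('pics/w7.png')[y0:y0+250,p[0]-110:p[0]+110],None,fx=2.3,fy=2.3))
E
```

```text
t 21.50 [ 0.5501 -0.065   0.2151] yaw 8.95 xdir [-0.e+00 -1.e-04 -1.e+00] F [-0.43  0.11 -0.11] w -0.0000 q [ 0.48  0.3  -0.51  1.61  0.15  1.27  0.1 ]
bubble -4.50..2.50 mid -1.00 lines [-9.5, -9.0, -8.5, 5.5, 6.0, 6.5, 7.0]
offset mm (+left) 0.37500000000000033 spacing 15.250000000000014
t 21.55 [ 0.55   -0.0648  0.2151] yaw 8.98 xdir [-0.  0. -1.] F [-0.49 -0.25  0.06] w -0.0004 q [ 0.48  0.3  -0.51  1.61  0.15  1.27  0.1 ]
```

View pics/w7c.png

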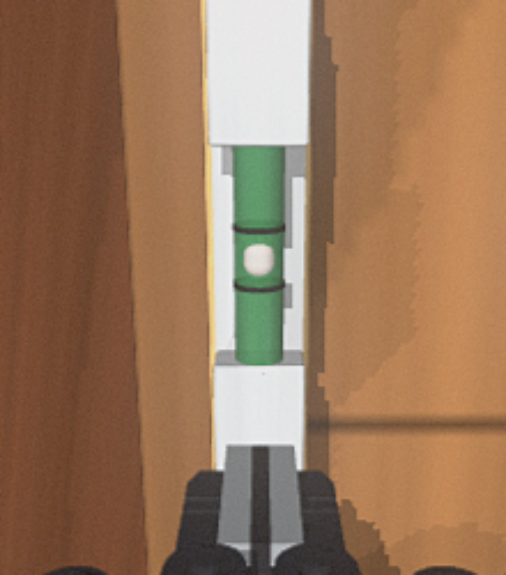

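The bubble now sits between the lines, about 0.4 mm left of the middle, and the shut fingers are over the bar's right part. I'm lowering to press.

Call:
step_arm:
  plan: [2.5,0,0,0,0,0,1.7,0,0,0,0,0,0.4,0,0,0,0,0,0.2,0,0,0,0,0,0,0,0,0,0,0]

```text
time: 22.05
eef_pos: [0.5504, -0.0643, 0.1677]
orientation: [[0.001, 0.988, 0.157], [0.0, 0.157, -0.988], [-1.0, 0.001, -0.0]]
contact_force: [0.2, -0.4, -0.7]
gripper_width: -0.0001
```

Call:
step_arm:
  plan: [0.1,0,0,0,0,0,0,0,0,0,0,0,0,0,0,0,0,0]

```text
time: 22.35
eef_pos: [0.5503, -0.0644, 0.1666]
orientation: [[0.001, 0.988, 0.158], [-0.0, 0.158, -0.988], [-1.0, 0.001, 0.0]]
contact_force: [0.6, -0.5, 0.7]
gripper_width: -0.0003
```

Call:
step_arm:
  plan: [0.1,0,0,0,0,0,0,0,0,0,0,0,0,0,0,0,0,0]

```text
time: 22.65
eef_pos: [0.55, -0.0644, 0.1651]
orientation: [[-0.0, 0.988, 0.158], [0.0, 0.158, -0.988], [-1.0, -0.0, -0.0]]
contact_force: [-0.1, 0.1, -0.5]
gripper_width: -0.0
```

Call:
step_arm:
  plan: [0.1,0,0,0,0,0,0,0,0,0,0,0,0,0,0,0,0,0]

```text
time: 22.95
eef_pos: [0.55, -0.0643, 0.1641]
orientation: [[-0.0, 0.987, 0.158], [0.0, 0.158, -0.987], [-1.0, 0.0, -0.0]]
contact_force: [-0.1, -0.6, 0.1]
gripper_width: 0.0001
```

Call:
step_arm:
  plan: [0.05,0,0,0,0,0,0,0,0,0,0,0,0,0,0,0,0,0]

```text
time: 23.25
eef_pos: [0.5501, -0.0643, 0.1641]
orientation: [[0.0, 0.987, 0.158], [-0.0, 0.158, -0.987], [-1.0, 0.0, 0.0]]
contact_force: [-2.0, 0.4, 5.9]
gripper_width: 0.0002
```

Call:
step_arm:
  plan: [0.04,0,0,0,0,0,0,0,0,0,0,0,0,0,0,0,0,0,0,0,0,0,0,0]

```text
time: 23.65
eef_pos: [0.5501, -0.0643, 0.1641]
orientation: [[0.001, 0.988, 0.158], [-0.0, 0.158, -0.988], [-1.0, 0.001, 0.0]]
contact_force: [-3.7, 0.3, 8.9]
gripper_width: 0.0002
```

```bash
python3 - <<'E'
from h import *
for k in range(6):
    try: bub('w8' if k==0 else 'w8b',.1387)
    except Exception as e: print(e)
    st()
p=proj('wrist',[.5443,-.0307,.1387]).astype(int);print(p);y0=max(0,p[1]-130)
cv2.imwrite('pics/w8c.png',cv2.resize(cv2.imread('pics/w8b.png')[y0:y0+260,p[0]-130:p[0]+130],None,fx=2.2,fy=2.2))
E
```

```text
bubble -4.50..2.50 mid -1.00 lines [-9.5, -9.0, -8.5, 5.5, 6.0, 6.5]
offset mm (+left) 0.5000000000000004 spacing 15.000000000000014
t 23.70 [ 0.5501 -0.0643  0.164 ] yaw 9.07 xdir [ 6.e-04 -2.e-04 -1.e+00] F [-4.66 -0.09  8.23] w -0.0001 q [ 0.47  0.34 -0.51  1.68  0.18  1.17  0.08]
bubble -4.50..2.50 mid -1.00 lines [-9.5, -9.0, -8.5, 5.5, 6.0, 6.5]
offset mm (+left) 0.5000000000000004 spacing 15.000000000000014
t 23.75 [ 0.5501 -0.0643  0.1641] yaw 9.07 xdir [ 6.e-04 -2.e-04 -1.e+00] F [-3.08  0.34  8.79] w 0.0003 q [ 0.47  0.34 -0.51  1.68  0.18  1.17  0.08]
bubble -4.50..2.50 mid -1.00 lines [-9.5, -9.0, -8.5, 5.5, 6.0, 6.5]
offset mm (+left) 0.5000000000000004 spacing 15.000000000000014
t 23.80 [ 0.5501 -0.0643  0.164 ] yaw 9.07 xdir [ 6.e-04 -3.e-04 -1.e+00] F [-4.4   0.27  9.18] w 0.0002 q [ 0.47  0.34 -0.51  1.68  0.18  1.17  0.08]
bubble -4.50..2.50 mid -1.00 lines [-9.5, -9.0, -8.5, 5.5, 6.0, 6.5]
offset mm (+left) 0.5000000000000004 spacing 15.000000000000014
t 23.85 [ 0.5501 -0.0643  0.164 ] yaw 9.07 xdir [ 6.e-04 -3.e-04 -1.e+00] F [-2.38  0.31  8.41] w 0.0000 q [ 0.47  0.34 -0.51  1.68  0.18  1.17  0.08]
bubble -4.50..2.50 mid -1.00 lines [-9.5, -9.0, -8.5, 5.5, 6.0, 6.5]
offset mm (+left) 0.5000000000000004 spacing 15.000000000000014
t 23.90 [ 0.5501 -0.0643  0.1641] yaw 9.07 xdir [ 6.e-04 -3.e-04 -1.e+00] F [-3.27  0.43  7.88] w -0.0001 q [ 0.47  0.34 -0.51  1.68  0.18  1.17  0.08]
bubble -4.50..2.50 mid -1.00 lines [-9.5, -9.0, -8.5, 5.5, 6.0, 6.5]
offset mm (+left) 0.5000000000000004 spacing 15.000000000000014
t 23.95 [ 0.5501 -0.0643  0.164 ] yaw 9.07 xdir [ 6.e-04 -3.e-04 -1.e+00] F [-2.61  0.9   8.58] w -0.0001 q [ 0.47  0.34 -0.51  1.68  0.18  1.17  0.08]
[247 187]
```

View pics/w8c.png

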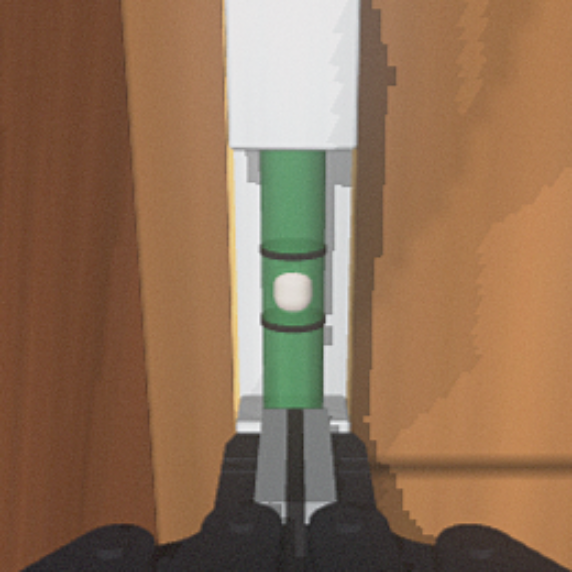

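Call:
step_arm:
  plan: [0.02,-0.03,0,0,0,0,0,0,0,0,0,0,0,0,0,0,0,0,0,0,0,0,0,0,0,0,0,0,0,0,0,0,0,0,0,0]

```text
time: 24.55
eef_pos: [0.5501, -0.0643, 0.1641]
orientation: [[0.001, 0.987, 0.158], [-0.0, 0.158, -0.987], [-1.0, 0.001, 0.0]]
contact_force: [-4.0, -0.1, 9.0]
gripper_width: -0.0
```

```bash
python3 - <<'E'
from h import *
for k in range(10): env.get_image('top'); st() if k%3==0 else print(np.round(env.read_state()['contact_force'],1))
bub('w9',.1387)
E
```

```text
t 24.60 [ 0.55   -0.0644  0.164 ] yaw 9.07 xdir [ 1.1e-03 -3.0e-04 -1.0e+00] F [-3.21 -0.04  9.05] w 0.0002 q [ 0.47  0.34 -0.51  1.68  0.18  1.17  0.08]
[-3.7  0.5  8.2]
[-3.5 -0.2  8.3]
t 24.75 [ 0.5501 -0.0644  0.1641] yaw 9.07 xdir [ 1.3e-03 -3.0e-04 -1.0e+00] F [-3.16 -0.38  9.34] w -0.0001 q [ 0.47  0.34 -0.51  1.68  0.18  1.17  0.08]
[-2.8 -0.2  8.7]
[-2.6 -0.5  9.3]
t 24.90 [ 0.5501 -0.0643  0.164 ] yaw 9.07 xdir [ 1.2e-03 -2.0e-04 -1.0e+00] F [-3.16 -0.65  8.75] w -0.0004 q [ 0.47  0.34 -0.51  1.68  0.18  1.17  0.08]
[-2.3 -0.6  9.6]
[-2.3  1.   8.9]
t 25.05 [ 0.5501 -0.0644  0.164 ] yaw 9.07 xdir [ 1.2e-03 -3.0e-04 -1.0e+00] F [-3.54  0.5   9.34] w 0.0002 q [ 0.47  0.34 -0.51  1.68  0.18  1.17  0.08]
bubble -4.50..2.50 mid -1.00 lines [-9.5, -9.0, -8.5, 5.5, 6.0, 6.5]
offset mm (+left) 0.5000000000000004 spacing 15.000000000000014
```

Call:
step_arm:
  plan: [0.02,0,0,0,0,0,0,0,0,0,0,0,0,0,0,0,0,0,0,0,0,0,0,0,0,0,0,0,0,0,0,0,0,0,0,0]

```text
time: 25.7
eef_pos: [0.5501, -0.0643, 0.164]
orientation: [[0.001, 0.987, 0.158], [-0.0, 0.158, -0.987], [-1.0, 0.001, 0.001]]
contact_force: [-3.7, -0.0, 10.9]
gripper_width: -0.0003
```

```bash
python3 - <<'E'
from h import *
F=[]
for k in range(10): env.get_image('top'); F.append(env.read_state()['contact_force'])
print(np.mean(F,0),np.std(F,0)); bub('w10',.1387)
if 8.5<np.mean(F,0)[2]<11.5: print(env.hand_in())
E
```

```text
[-3.54256409  0.26866518 10.61908913] [0.48075376 0.45379257 0.49311135]
bubble -4.50..2.50 mid -1.00 lines [-9.5, -9.0, -8.5, 5.5, 6.0, 6.5]
offset mm (+left) 0.5000000000000004 spacing 15.000000000000014
the job is handed in; nothing more can be done
None
```

The job is handed in at about 26 s. The level is on the rail, the bubble is centred, and the arm is still pressing on the level. No verdict came back.

- **Level:** I gripped the smaller white level and set it upright and lengthwise on the rail, centred across its width. I then let go, and it stayed put.
- **Knob:** I turned it about 80° clockwise in two goes. After the first 70° the bubble was about 1.5 mm left of the middle; I then turned it 10° more.
- **Bubble:** At the last check, while pressing, it was about 0.5 mm left of the middle, well inside the two lines.
- **Pressing:** The shut fingers press on the right part of the top, about 35 mm from the middle. The last ten readings averaged 10.6 N downward, varying by about 0.5 N.
- **Not ideal:** A sideways push of about 3.5 N stayed on the fingers, and a small correction did not remove it. The level did not move.
- **Level's direction:** It started with its length along world x, not roughly along y as the task said. I identified it by colour and by its 150 mm length.
- **Other things:** I moved none of the other items on purpose, but I took no closing picture to check each one.

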